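# Point out two suspect parts on a circuit board and log them

## Robot

A 7-joint arm with a two-finger parallel gripper is mounted at the origin on the work surface. World frame = base frame: x ahead of the robot, y to its left, z up, the work surface at z = 0. Lengths are in m, angles in degrees, forces in N, time in s.
With the tool pointing down it reaches from about 0.35 to 0.9 m from the base axis. Payload 8.1 kg.
Tool frame: the origin (TCP) lies between the finger pads, 19 mm behind the fingertips; this is the grasp point; z points along the fingers, y is the line along which they close (so a half turn about z gives the same grasp; the last joint's range is limited). The gripper opens to 92 mm and grips with 3 to 60 N. Pads are 19 mm wide; open, the fingers measure 130 mm over their backs; the gripper's body (75 mm by 190 mm) begins 47 mm behind the grasp point.
Start: joints at [-81.566, 24.895, 1.432, 90.138, -0.665, 64.973, -4.303], TCP at [0.155, 0.606, 0.246] pointing down, gripper open.
Joint ranges: [-149.89, 149.89], [-25.12, 119.58], [-72.63, 75.52], [4.76, 147.25], [-75.54, 255.54], [6.69, 114.76], [-157.13, 157.13]. Speed limits (degrees/s): [127.2, 127.2, 172.46, 172.46, 180, 180, 180].

## Interface

Orientations are given as [roll, pitch, yaw] about the fixed x, y, z axes, in that order (R = Rz(yaw) Ry(pitch) Rx(roll)).
In Python, from plant import read_state, eyes, workorder gives the robot as it stands.
- The arm moves only by the shell command python3 -m handwheel 'ROWS'. ROWS is JSON, a list of rows, each a list of 3 entries, a list of its own where there are three numbers: the shift along the tool's x, y, z in units of 40 cm (1.0 is 40 cm), then the turn about the tool's z in units of 360 degrees (1.0 is 360 degrees), then the opening, from 0 (shut) to 1 (fully open). A call has 1 to 5 rows; each row is the pose to reach, as a shift and turn from the pose commanded when the call began, along the tool's axes at that moment, turning the shorter way round; what a row does not reach only later rows make up. A row lasts 1/8 s, in which the tool goes at most 62.5 mm and 10.7 degrees, less where a joint would pass 70% of its speed; a pose out of reach is approached as far as the arm can. A call with a number of a shift or a turn outside -1 to 1 is refused whole. A call with a gripper value outside its range is refused whole. The fingers move at their own pace and stop on an object; the grip force is fixed at half the most. Time passes only in rows, so rows that repeat a pose let the fingers close. It gives the time, the measured TCP pose, the force, the opening and the grip force at its end, in the units of the state.
- read_state(): the state, without advancing time (a new reading comes with each control period).
- eyes.camera(name): name is "scene" or "top" or "wrist"; returns the picture (480x640x3 uint8, blue, green, red); there is no depth.
- eyes.camera_params(name): a dict with "K" (3x3 intrinsics, pixels), "k1" (the pictures are not rectified: a ray, as slopes to the right and down, at radius r is drawn at 1 + k1 r^2 times it, then the intrinsics apply), "R" (3x3) and "t" (3): a world point X has camera coordinates R X + t; the wrist camera has in their place "hand_eye" (4x4, takes a point from camera to tool coordinates, whose origin is the TCP and whose axes are the flange's). Camera axes: x right, y down, z forward; pixel columns grow to the right and rows downward; lengths in m; the calibration is good to about 2 mm. A picture is of the moment at which its call begins: read the wrist's pose just before it. camera_params takes no time and is no camera call.
- workorder.hand_in(): hands the job in; it is judged then, once.
The state is a dict: "time_s": time; "joints": joint angles; "qvel": joint speeds; "effort": joint torques, N m; "position": TCP position; "orientation": TCP orientation; "contact_force": force on the tool from outside, world axes, zero at the start; "wrist_torque": the same for the moment, N m; "gripper_width": opening from 0.0 (shut) to 1.0 (fully open); "grip_force": force on a finger pad.
Only numpy, scipy, OpenCV 4.12 (cv2) and the standard library are available. Lean on these libraries where they do the work, as an engineer would, in place of code of your own. Each camera call takes 0.05 s, during which the arm holds its last target. There are 200 camera calls.

## Task

Show the overhead inspection camera the two suspect parts on the circuit board: with the fingers pointing down, point first at the taller of the two round capacitors and then at the finned heat sink, each time holding still for two seconds over the middle of the part with the fingertips two to three centimetres above it. Then push the toggle lever on the grey control box gently all the way over, away from the robot, to store the record, leave it there and move clear. The parts on the board are only set in place, not soldered, so touch or pick up none of them, do not dip down over any other part, and leave the things lying about the bench where they are.

Things in the scene. Friction and masses are not known exactly. Their poses are not given: they have to be found in the camera images.
- board: Green circuit board 145 x 205 mm on a fixed blue carrier 165 x 225 mm (x by y). Origin under its centre on the bench, z up; top face at 22 mm. Flat chips and two 6 mm high white strips are fixed to it. Five loose parts stand on it, one near each corner and one in the middle, over 65 mm centre to centre; which stands where varies.
- cap_tall: The taller capacitor: upright black round can with an aluminium disc on top, 30 mm diameter, 50 mm high, loose. Origin at the centre of its underside, about 22 mm above the bench on the board's top face.
- cap_tall_top (a point): Centre of the taller capacitor's top face.
- cap_short: The shorter capacitor: same look and 30 mm diameter but 28 mm high, loose. Origin at the centre of its underside, about 22 mm above the bench on the board's top face.
- heat_sink: The finned heat sink: plain aluminium block 46 x 34 x 30 mm (x, y, z), a 6 mm base with six upright thin fins running along y, loose. Origin at the centre of its underside, about 22 mm above the bench on the board's top face.
- heat_sink_top (a point): Centre of the heat sink at the height of the fin tops (30 mm above its underside).
- relay: Relay: plain black box 30 x 22 x 26 mm, loose. Origin at the centre of its underside, about 22 mm above the bench on the board's top face.
- coil: Ring-shaped copper coil, 42 mm outside, 18 mm hole, 16 mm high, loose. Origin at the centre of its underside, about 22 mm above the bench on the board's top face.
- log_lever_base: Fixed grey control box of the toggle lever, 70 x 50 x 25 mm (x, y, z), left of the board. Origin under its centre on the bench; its x axis points away from the robot (turned up to 0.35 rad) and is the direction in which the lever is pushed over.
- log_lever_tip (a point): Centre of the steel ball (26 mm diameter) at the end of the toggle lever. The lever is a 10 mm steel rod; the ball's centre is 70 mm from its hinge, which runs along the box's y axis 22 mm above the bench over the box's centre.
- log_lever (a joint): Lever angle: 0 = leaning 0.5 rad towards the robot, 0.5 = upright, 1.0 = its stop, leaning 0.5 rad away from the robot. It starts between 0 and 0.2, has no spring, stays where it is left, and about 1 N at the ball moves it.
- flux_bottle: White round bottle with a black cap, 40 mm diameter, 95 mm high, standing loose beyond the lever, to the left. Origin under its centre.
- spool: Grey solder spool, 54 mm diameter, 42 mm high, standing loose to the right of the board. Origin under its centre.
- screwdriver: Screwdriver, 170 mm long, lying loose to the right of the board, along its x axis. Origin on the bench under its middle.
- brush: Brush with a wooden handle, 160 mm long, lying loose between robot and board, along its x axis. Origin on the bench under its middle.
- parts_tray: Grey open tray 100 x 140 x 30 mm, loose, to the left of the lever. Origin under its centre.

How it is judged (in metres and radians):
On the way, in this order (a step that is already met when the one before it is completed fails the run):
1. pointing down at the taller capacitor for 1.5 s: TCP within 15 mm of its middle and 12 to 70 mm above its top, fingers within 37 degrees of straight down (horizontal distance between the grasp point and cap_tall_top below 0.015 m and z of the grasp point in the frame of cap_tall_top between 0.012 and 0.07 m and angle between the grasp point's own z axis and vertical above 2.5 rad), for 1.5 s.
2. pointing down at the heat sink in the same way for 1.5 s (horizontal distance between the grasp point and heat_sink_top below 0.015 m and z of the grasp point in the frame of heat_sink_top between 0.012 and 0.07 m and angle between the grasp point's own z axis and vertical above 2.5 rad), for 1.5 s.
3. the lever is pushed over (above 0.85 rad) (value of joint log_lever above 0.85 rad), for 0.2 s.
At the end, for the whole second after the job is handed in: The lever stays pushed over (above 0.85 of 1.0 rad), the five loose parts stand upright within 5 mm of where they were, and the bench clutter within 10 mm (value of joint log_lever above 0.85 rad and distance of each of cap_tall, cap_short, heat_sink, relay, coil from where it was at the start of the episode below 0.005 m and angle between each of cap_tall, cap_short, heat_sink, relay, coil's own z axis and vertical below 0.2 rad and distance of each of flux_bottle, spool, screwdriver, brush, parts_tray from where it was at the start of the episode below 0.01 m); the robot touches nothing.
It fails at once if a loose part on the board is touched by the robot (more than 0.3 N) (contact force between any of the fingers, the arm and cap_tall above 0.3 N or contact force between any of the fingers, the arm and cap_short above 0.3 N or contact force between any of the fingers, the arm and heat_sink above 0.3 N or contact force between any of the fingers, the arm and relay above 0.3 N or contact force between any of the fingers, the arm and coil above 0.3 N).
It fails at once if a loose part on the board is shifted more than 5 mm, lifted or tipped (distance of any of cap_tall, cap_short, heat_sink, relay, coil from where it was at the start of the episode above 0.005 m or angle between any of cap_tall, cap_short, heat_sink, relay, coil's own z axis and vertical above 0.2 rad).
It fails at once if the tool dips over a part that was not asked for (TCP within 12 mm of its middle and less than 45 mm above its top) ((horizontal distance between the grasp point and cap_short below 0.012 m and z of the grasp point in the frame of cap_short below 0.073 m) or (horizontal distance between the grasp point and relay below 0.012 m and z of the grasp point in the frame of relay below 0.071 m) or (horizontal distance between the grasp point and coil below 0.012 m and z of the grasp point in the frame of coil below 0.061 m)).
It fails at once if the bottle, spool, screwdriver, brush or tray is moved more than 10 mm (distance of any of flux_bottle, spool, screwdriver, brush, parts_tray from where it was at the start of the episode above 0.01 m).
It fails at once if the lever or its box is pushed with more than 30 N (contact force between any of the fingers, the arm and log_lever_base above 30 N).
It also fails if it takes over 54 s, if anything falls off the work surface, if the arm or the gripper's body presses on something with over 40 N, if the wrist force passes 120 N, or if a joint passes its speed limit or range.

## Working session

There is one attempt and no reset: what is moved stays moved. The work goes in short steps, Python scripts to look and compute and a shell command to move; the robot and the scene stay as the last step left them, time stands still between calls to the robot, and variables do not carry over. Pictures are saved under pics/ and viewed, at most 10 in all, crops included, and the job is handed in when it is done.

```bash
mkdir -p pics; python3 - <<'E'
from plant import read_state, eyes
import cv2
s=read_state();print(s)
for n in("top","scene"):
    cv2.imwrite(f"pics/{n}0.png",eyes.camera(n)); print(n,eyes.camera_params(n))
print(eyes.camera_params("wrist"))
E
```

```text
{'time_s': 0.0, 'joints': array([-81.56696034,  24.93802682,   1.42984993,  90.18902418,
        -0.66477433,  64.97258662,  -4.30321891]), 'qvel': array([ 0.02906717, -0.08804575,  0.04909206,  0.08987618,  0.02185055,
       -0.07621124, -0.04750558]), 'effort': array([-1.12727746e-03, -6.67850876e+01,  9.84821431e-01, -3.14478850e+01,
       -6.03435352e-02,  4.28432738e-02,  1.58653233e-04]), 'position': array([0.1544207 , 0.60512826, 0.24472818]), 'orientation': array([-1.79908997e+02,  7.77332566e-03,  1.65684958e+02]), 'contact_force': array([ 0.28841234,  0.01747137, -0.09923524]), 'wrist_torque': array([-0.01024798, -0.01617185,  0.04238663]), 'grip_force': 0.0, 'gripper_width': 1.0009482685895148}
top {'K': array([[478.00724874,   0.        , 315.87368034],
       [  0.        , 478.00724874, 247.85366277],
       [  0.        ,   0.        ,   1.        ]]), 'k1': -0.12726273997251794, 'R': array([[-0.03003901, -0.99950376, -0.00948101],
       [-0.98480487,  0.03121775, -0.17083566],
       [ 0.17104686,  0.00420521, -0.98525392]]), 't': array([0.0677689 , 0.51469655, 1.3
[... 255 characters left out ...]
16],
       [ 0.40899826,  0.67947746, -0.60912297],
       [-0.29828737, -0.53129004, -0.79294107]]), 't': array([ 0.42460375, -0.17793569,  1.16803461])}
{'K': array([[385.58739857,   0.        , 312.26824953],
       [  0.        , 385.58739857, 242.34955239],
       [  0.        ,   0.        ,   1.        ]]), 'k1': -0.0022654935461523212, 'hand_eye': array([[ 5.97483041e-04, -9.60325585e-01, -2.78880645e-01,
         7.51528576e-02],
       [ 9.99999700e-01,  7.11036046e-04, -3.06020680e-04,
        -1.10011341e-03],
       [ 4.92173679e-04, -2.78880379e-01,  9.60325722e-01,
        -1.39054821e-01],
       [ 0.00000000e+00,  0.00000000e+00,  0.00000000e+00,
         1.00000000e+00]])}
```

View pics/top0.png

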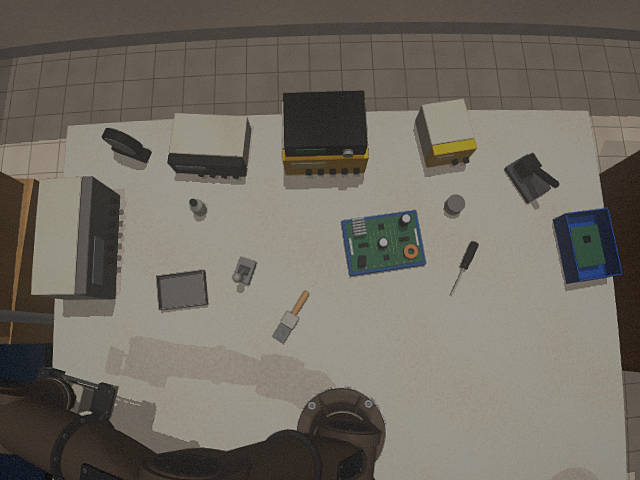

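View pics/scene0.png

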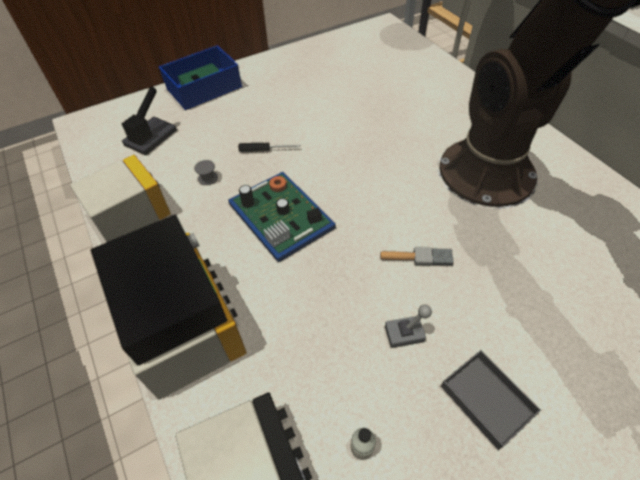

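The top view shows caps at about (405,219) and (383,242), the heat sink at (359,227), the lever ball at about (238,276) and the bottle at (197,206). In the scene view the cap at (246,190) looks taller. I'll enlarge crops of both.

```bash
python3 - <<'E'
import cv2,numpy as np
t=cv2.imread("pics/top0.png");s=cv2.imread("pics/scene0.png")
f=lambda im,x,y,w,h,k:cv2.resize(im[y:y+h,x:x+w],None,fx=k,fy=k,interpolation=cv2.INTER_CUBIC)
a=f(t,335,200,100,75,8); cv2.imwrite("pics/c1.png",a)
b=np.hstack([f(s,225,165,60,100,6.6)[:600],f(t,220,250,40,60,10)[:600]])[:, :800]
cv2.imwrite("pics/c2.png",np.hstack([f(s,225,165,66,100,6)[:600,:396],f(t,220,245,40,60,10)[:600]]))
E
```

```text
(no output)
```

View pics/c1.png

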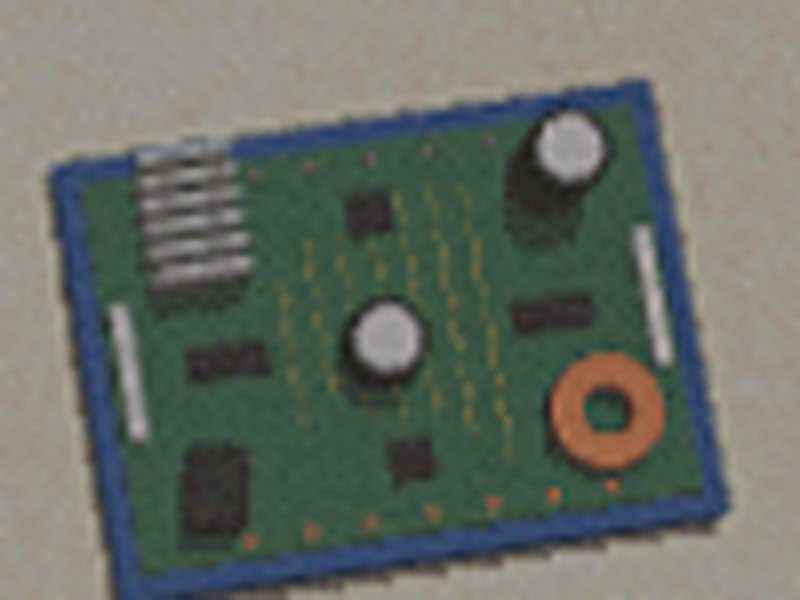

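View pics/c2.png

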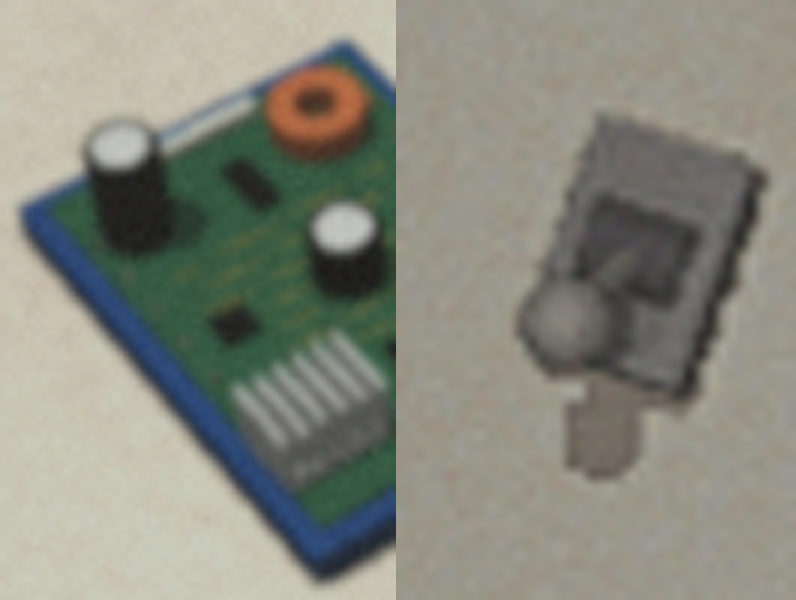

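Far-right cap is the tall one (its disc centred at crop (571,147)). The heat-sink fins centre at crop (193,212). The lever ball is at (568,322), with the box's right edge running from (685,390) to (755,165) in the right-hand crop.

```bash
cat > h.py <<'E'
import numpy as np, cv2
from plant import read_state, eyes
from scipy.spatial.transform import Rotation as Ro
def cam(n,st=None):
    p=eyes.camera_params(n)
    if n=="wrist":
        T=np.eye(4);T[:3,:3]=Ro.from_euler('xyz',st['orientation'],degrees=True).as_matrix();T[:3,3]=st['position']
        M=np.linalg.inv(T@p['hand_eye']);return p['K'],p['k1'],M[:3,:3],M[:3,3]
    return p['K'],p['k1'],p['R'],p['t']
def px2w(n,uv,z,st=None):
    K,k,R,t=cam(n,st)
    s=cv2.undistortPoints(np.array([[uv]],float),K,np.array([k,0,0,0,0.]))[0,0]
    d=R.T@np.array([*s,1]);c=-R.T@t
    return c+d*(z-c[2])/d[2]
def rows(target,yaw=None):
    s=read_state();R=Ro.from_euler('xyz',s['orientation'],degrees=True).as_matrix()
    print('at',s['position'].round(4),s['orientation'].round(1),'shift',(R.T@(np.array(target)-s['position'])/.4).round(4), 'dyaw(tool z turns)',None if yaw is None else round(((s['orientation'][2]-yaw+180)%360-180)/360,4))
E
python3 - <<'E'
from h import *
c=lambda x,y,X,Y,k:(X+(x+.5)/k-.5,Y+(y+.5)/k-.5)
A=lambda x,y,z:px2w('top',c(x,y,335,200,8),z).round(4)
B=lambda x,y,z:px2w('top',c(x-396,y,220,245,10),z).round(4)
S=lambda x,y,z:px2w('scene',c(x,y,225,165,6),z).round(4)
print('tall',A(571,147,.072),S(123,146,.072));print('short',A(388,337,.05),S(344,228,.05))
print('hs',A(193,212,.052),S(310,387,.052))
print('coil',A(608,410,.038),'relay',A(215,490,.048))
print('ball',B(568,322,.086));
for q in((603,117),(755,165),(685,390),(550,345)):print('box',B(*q,.025))
print('bottle',px2w('top',(196,203),.095),'tray',[px2w('top',q,.03).round(3) for q in((157,276),(205,270),(207,303),(160,310))])
rows(A(571,147,.072)+[0,0,.045])
rows(A(193,212,.052)+[0,0,.045])
E
```

```text
tall [ 0.5893 -0.2047  0.072 ] [ 0.591  -0.2016  0.072 ]
short [ 0.5273 -0.1392  0.05  ] [ 0.5294 -0.1372  0.05  ]
hs [ 0.5743 -0.0719  0.052 ] [ 0.577  -0.0711  0.052 ]
coil [ 0.5005 -0.2184  0.038 ] relay [ 0.4748 -0.0754  0.048 ]
ball [0.436  0.2706 0.086 ]
box [0.5023 0.2707 0.025 ]
box [0.487  0.2268 0.025 ]
box [0.4226 0.2475 0.025 ]
box [0.4366 0.2863 0.025 ]
bottle [0.64632743 0.38448301 0.095     ] tray [array([0.451, 0.514, 0.03 ]), array([0.465, 0.372, 0.03 ]), array([0.37 , 0.366, 0.03 ]), array([0.353, 0.503, 0.03 ])]
at [0.1544 0.6052 0.2448] [-179.9    0.   165.7] shift [-1.554  -1.6925  0.3221] dyaw(tool z turns) None
at [0.1544 0.6052 0.2448] [-179.9    0.   165.7] shift [-1.4356 -1.3801  0.3717] dyaw(tool z turns) None
```

```bash
python3 -m handwheel '[[[-0.5,-0.56,0],0,0],[[-0.5,-0.56,0],0,0],[[-0.5,-0.56,0],0,0],[[-0.5,-0.56,0],0,0],[[-0.5,-0.56,0],0,0]]'
python3 -m handwheel '[[[-0.5,-0.56,0],0,0],[[-0.5,-0.56,0],0,0],[[-0.5,-0.56,0],0,0],[[-0.5,-0.56,0],0,0],[[-0.5,-0.56,0],0,0]]'
python3 -c "
from h import *
rows([.590,-.203,.20]);print(read_state()['joints'].round(0))"
```

```text
time_s: 0.72
position: [0.2938, 0.3365, 0.2454]
orientation: [-180.0, 0.0, 165.6]
contact_force: [1.3, 0.5, 0.5]
gripper_width: 0.507
grip_force: 0.0
time_s: 1.35
position: [0.4319, 0.0701, 0.2456]
orientation: [180.0, 0.0, 165.6]
contact_force: [0.3, 0.1, 0.1]
gripper_width: 0.01
grip_force: 0.0
at [0.4319 0.0701 0.2456] [180.    0.  165.6] shift [-0.5526 -0.5631  0.1141] dyaw(tool z turns) None
[-36.   7.  23. 116.  -3.  58.  63.]
```

```bash
python3 -m handwheel '[[[-0.55,-0.56,0.05],0,0],[[-0.55,-0.56,0.05],0,0],[[-0.55,-0.56,0.05],0,0],[[-0.55,-0.56,0.05],0,0],[[-0.55,-0.56,0.05],0,0]]'
python3 -m handwheel '[[[0,0,0.06],0,0],[[0,0,0.06],0,0],[[0,0,0.06],0,0]]'
python3 - <<'E'
from h import *
s=read_state();im=eyes.camera("wrist")
cv2.imwrite("pics/w1.png",im)
K,k,R,t=cam("wrist",s)
for n,p in(("tall",(.590,-.203,.072)),("hs",(.5755,-.0715,.052))):
    print(n,cv2.projectPoints(np.array([p]),cv2.Rodrigues(R)[0],t,K,np.array([k,0,0,0,0.]))[0].ravel())
rows([.590,-.203,.116])
E
```

```text
time_s: 1.98
position: [0.5889, -0.1985, 0.2251]
orientation: [180.0, -0.0, 165.7]
contact_force: [0.8, 0.6, 1.0]
gripper_width: 0.004
grip_force: 0.0
time_s: 2.35
position: [0.5881, -0.1961, 0.2021]
orientation: [180.0, -0.0, 165.7]
contact_force: [-0.2, 0.4, 0.4]
gripper_width: 0.003
grip_force: 0.0
tall [305.31404172 243.11817938]
hs [472.02160176 175.76798022]
at [ 0.5883 -0.1961  0.2025] [180.    0.  165.8] shift [-0.0082 -0.0158  0.2163] dyaw(tool z turns) None
```

View pics/w1.png

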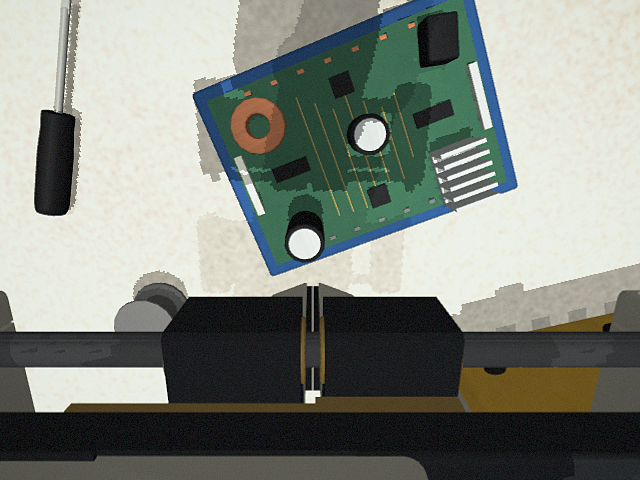

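The tall capacitor's disc is at (304,244), matching the prediction. The fin tops centre at about (465,173), so I'll shift the heat-sink estimate a little and descend.

```bash
python3 -c "
from h import *
s=read_state();print(px2w('wrist',(304,244),.072,s),px2w('wrist',(465,173),.052,s))"
python3 -m handwheel '[[[-0.008,-0.016,0.1],0,0],[[-0.008,-0.016,0.2],0,0],[[-0.008,-0.016,0.216],0,0],[[-0.008,-0.016,0.216],0,0],[[-0.008,-0.016,0.216],0,0]]'
python3 -c "
from h import *
rows([.590,-.203,.116])"
```

```text
[ 0.59087334 -0.20413228  0.072     ] [ 0.57259544 -0.07616463  0.052     ]
time_s: 3.02
position: [0.5907, -0.2043, 0.1172]
orientation: [180.0, 0.2, 165.7]
contact_force: [-0.1, -0.4, -0.5]
gripper_width: 0.002
grip_force: 0.0
at [ 0.5907 -0.2043  0.1172] [180.    0.2 165.7] shift [0.0025 0.0026 0.0031] dyaw(tool z turns) None
```

```bash
for i in 1 2 3 4; do python3 -m handwheel '[[[0,0,0],0,0],[[0,0,0],0,0],[[0,0,0],0,0],[[0,0,0],0,0],[[0,0,0],0,0]]' | head -2; done
python3 -c "
from h import *
rows([.574,-.074,.14]);rows([.574,-.074,.097])"
```

```text
time_s: 3.65
position: [0.5896, -0.204, 0.1152]
time_s: 4.28
position: [0.5896, -0.204, 0.1152]
time_s: 4.9
position: [0.5896, -0.204, 0.1152]
time_s: 5.52
position: [0.5896, -0.204, 0.1153]
at [ 0.5896 -0.204   0.1153] [180.    0.  165.7] shift [ 0.1181  0.3053 -0.0618] dyaw(tool z turns) None
at [ 0.5896 -0.204   0.1153] [180.    0.  165.7] shift [0.1181 0.3053 0.0457] dyaw(tool z turns) None
```

```bash
python3 -m handwheel '[[[0,0,-0.06],0,0],[[0.06,0.15,-0.06],0,0],[[0.118,0.305,-0.06],0,0],[[0.118,0.305,-0.06],0,0],[[0.118,0.305,-0.06],0,0]]' | head -2
python3 -m handwheel '[[[0,0,0.05],0,0],[[0,0,0.107],0,0],[[0,0,0.107],0,0],[[0,0,0.107],0,0]]' | head -2
for i in 1 2 3 4; do python3 -m handwheel '[[[0,0,0],0,0],[[0,0,0],0,0],[[0,0,0],0,0],[[0,0,0],0,0],[[0,0,0],0,0]]' | head -2; done
```

```text
time_s: 6.15
position: [0.5741, -0.0738, 0.1394]
time_s: 6.65
position: [0.5744, -0.0756, 0.0971]
time_s: 7.28
position: [0.574, -0.0741, 0.0965]
time_s: 7.9
position: [0.574, -0.0742, 0.0964]
time_s: 8.52
position: [0.574, -0.0742, 0.0965]
time_s: 9.15
position: [0.574, -0.0741, 0.0965]
```

```bash
python3 - <<'E'
from h import *
cv2.imwrite("pics/s1.png",cv2.resize(eyes.camera("scene")[150:300,200:400],None,fx=4,fy=4))
# lever: approach point 6 cm behind the ball, at z .20 then .089
a=np.radians(-18);d=np.array([np.cos(a),np.sin(a)]);b=np.array([.436,.2706])-.06*d
print(b);rows([*b,.2],162);rows([*b,.089],162)
E
```

```text
[0.37893661 0.28914102]
at [ 0.574  -0.0742  0.0965] [180.    0.  165.7] shift [ 0.6971  0.7594 -0.2588] dyaw(tool z turns) 0.0102
at [ 0.574  -0.0742  0.0965] [180.    0.  165.7] shift [0.6971 0.7594 0.0187] dyaw(tool z turns) 0.0102
```

View pics/s1.png

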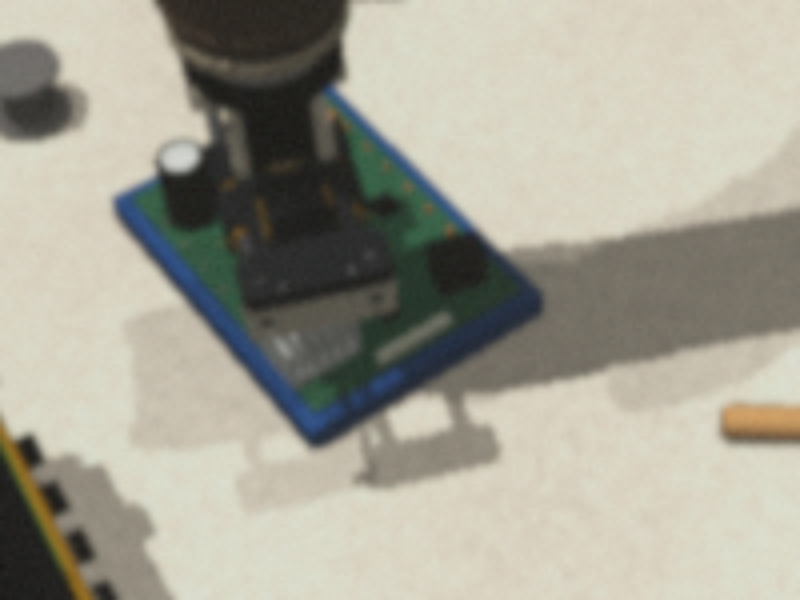

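The picture shows the gripper over the heat sink at about (310,345), with the tall cap (180,170) and relay (457,262) undisturbed. Next I rise and go to a point behind the lever.

```bash
python3 -m handwheel '[[[0,0,-0.15],0,0],[[0,0,-0.26],0,0],[[0,0,-0.26],0,0],[[0.14,0.15,-0.26],0,0],[[0.25,0.27,-0.26],0,0]]' | head -2
python3 -m handwheel '[[[0.447,0.489,0],0.01,0],[[0.447,0.489,0],0.01,0],[[0.447,0.489,0],0.01,0],[[0.447,0.489,0],0.01,0],[[0.447,0.489,0],0.01,0]]'
python3 - <<'E'
from h import *
s=read_state();im=eyes.camera("wrist")
cv2.imwrite("pics/w2.png",im)
rows([.379,.289,.089],162)
K,k,R,t=cam("wrist",s)
print(cv2.projectPoints(np.array([[.436,.2706,.086]]),cv2.Rodrigues(R)[0],t,K,np.array([k,0,0,0,0.]))[0].ravel())
E
```

```text
time_s: 9.82
position: [0.5132, 0.0365, 0.1996]
time_s: 10.45
position: [0.3865, 0.273, 0.1996]
orientation: [-180.0, -0.1, 162.5]
contact_force: [0.4, -0.5, -0.3]
gripper_width: 0.006
grip_force: 0.0
at [0.3869 0.2729 0.1997] [-1.800e+02 -1.000e-01  1.624e+02] shift [0.0305 0.0324 0.2768] dyaw(tool z turns) 0.0012
[331.43307136 308.94392975]
```

View pics/w2.png

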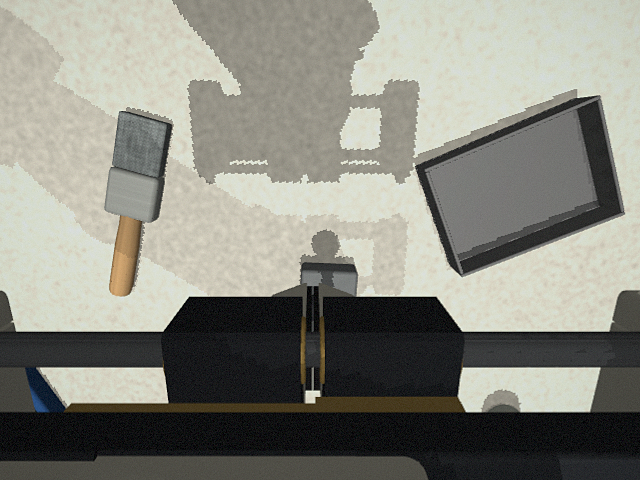

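The wrist view shows the box front edge (302–357,265) level, so the yaw fits. The brush (137,200) and tray (520,185) are well clear. Next I descend behind the lever.

```bash
python3 -m handwheel '[[[0,0,0.05],0,0],[[0,0,0.15],0,0],[[0,0,0.277],0,0],[[0,0,0.277],0,0],[[0,0,0.277],0,0]]'
python3 - <<'E'
from h import *
a=np.radians(-18);d=np.array([np.cos(a),np.sin(a)]);c=np.array([.4626,.2577])
rows([*(c-.05*d),.089],162);rows([*(c+.011*d),.089],162)
E
```

```text
time_s: 11.12
position: [0.3905, 0.2687, 0.0907]
orientation: [180.0, 0.0, 162.0]
contact_force: [-0.4, -0.1, 0.3]
gripper_width: 0.006
grip_force: 0.0
at [0.3905 0.2687 0.0907] [180.   0. 162.] shift [-0.055   0.0295  0.0043] dyaw(tool z turns) -0.0001
at [0.3905 0.2687 0.0907] [180.   0. 162.] shift [-0.2075  0.0296  0.0044] dyaw(tool z turns) -0.0001
```

```bash
python3 -m handwheel '[[[0,0.03,0.004],0,0],[[0,0.03,0.004],0,0],[[-0.02,0.03,0.004],0,0],[[-0.04,0.03,0.004],0,0],[[-0.06,0.03,0.004],0,0]]'
python3 -m handwheel '[[[-0.01,0,0],0,0],[[-0.02,0,0],0,0],[[-0.03,0,0],0,0],[[-0.04,0,0],0,0],[[-0.05,0,0],0,0]]'
python3 -m handwheel '[[[-0.01,0,0],0,0],[[-0.02,0,0],0,0],[[-0.03,0,0],0,0],[[-0.04,0,0],0,0],[[-0.05,0,0],0,0]]'
python3 -c "
from h import *
cv2.imwrite('pics/s2.png',cv2.resize(eyes.camera('scene')[270:370,350:490],None,fx=5,fy=5))"
```

```text
time_s: 11.75
position: [0.4164, 0.2732, 0.0881]
orientation: [-180.0, -0.0, 162.1]
contact_force: [-1.6, 0.1, 0.7]
gripper_width: 0.004
grip_force: 1.0
time_s: 12.38
position: [0.4352, 0.2672, 0.0881]
orientation: [180.0, 0.0, 162.1]
contact_force: [-0.7, 1.0, -0.4]
gripper_width: 0.008
grip_force: 0.6
time_s: 13.0
position: [0.4542, 0.261, 0.088]
orientation: [-180.0, -0.0, 162.1]
contact_force: [-1.8, -0.6, -0.1]
gripper_width: 0.001
grip_force: 0.4
```

View pics/s2.png

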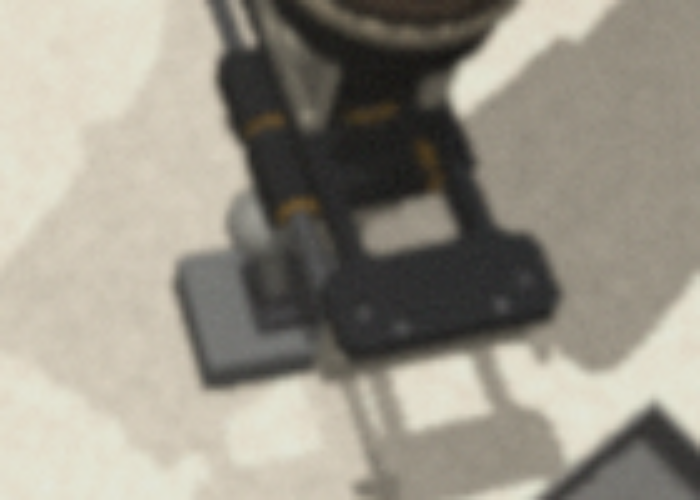

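The ball at (258,225) is ahead of the fingers and past upright, with small forces. I'll continue gently to the stop.

```bash
python3 -m handwheel '[[[-0.01,0,0],0,0],[[-0.02,0,0],0,0],[[-0.03,0,0],0,0],[[-0.035,0,0],0,0],[[-0.04,0,0],0,0]]'
python3 -m handwheel '[[[-0.003,0,0],0,0],[[-0.006,0,0],0,0],[[-0.009,0,0],0,0],[[-0.012,0,0],0,0],[[-0.012,0,0],0,0]]'
```

```text
time_s: 13.68
position: [0.4693, 0.2563, 0.0881]
orientation: [180.0, -0.0, 162.1]
contact_force: [-1.5, -0.9, -0.7]
gripper_width: 0.004
grip_force: 0.5
time_s: 14.3
position: [0.472, 0.2554, 0.0879]
orientation: [-180.0, -0.2, 162.2]
contact_force: [-8.0, 2.6, 3.8]
gripper_width: 0.003
grip_force: 4.0
```

The force rose to about 9 N just where the stop was expected. Back off and rise.

```bash
python3 -m handwheel '[[[0.03,0,0],0,0],[[0.1,0,0],0,0],[[0.2,0,0],0,0],[[0.2,0,0],0,0],[[0.2,0,0],0,0]]' | head -2
python3 -m handwheel '[[[0,0,-0.15],0,0],[[0,0,-0.3],0,0],[[0,0,-0.4],0,0],[[0,0,-0.4],0,0],[[0,0,-0.4],0,0]]'
python3 -c "
from h import *
f=lambda i,k:cv2.resize(i,None,fx=k,fy=k)
t=eyes.camera('top');s=eyes.camera('scene')
cv2.imwrite('pics/e.png',np.hstack([f(s[150:400,220:470],1.6),f(t[190:315,190:315],3.2)]))"
```

```text
time_s: 14.92
position: [0.3984, 0.2796, 0.0884]
time_s: 15.55
position: [0.3981, 0.2789, 0.2477]
orientation: [-180.0, 0.0, 162.0]
contact_force: [0.7, 0.8, -0.6]
gripper_width: 0.004
grip_force: 0.0
```

View pics/e.png

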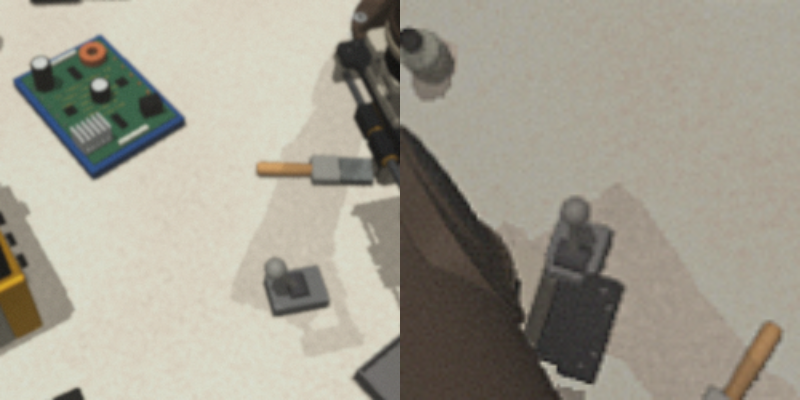

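The lever leans fully away (ball at (274,268) on the left and (575,210) on the right). The board parts and the bottle are in place, and the arm is clear.

```bash
python3 -c "
from plant import workorder
print(workorder.hand_in())"
```

```text
the job is handed in; nothing more can be done
None
```

I pointed at the tall capacitor and then the heat sink for over two seconds each, pushed the lever over to its stop, moved the arm clear and handed the job in; no verdict came back.

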